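# Hang up the headphones, then switch on the air with the remote

## Task

Clear the ledge for the air stream: hang every pair of headphones that is there astride the bar of the black hook rail, between its posts, a cup on either side and hanging free. Then take the remote, point its nose straight at the air conditioner's receiver eye and hold it steady there for three seconds, next do the same at the fan's eye, and lay the remote flat, buttons up, on the middle of the green stand, lengthwise between its lips. Leave everything else on the ledge where it is.

Things in the scene. Friction and masses are not known exactly. Their poses are not given: they have to be found in the camera images.
- phones_red: compact red headphones standing on their cups, rigid arched band; may be absent; 0.18 kg. Origin: ground midway between the cups; z up, y from cup to cup, x across the band. 150 (y) x 52 (x) x 130 tall. Cups at y = +-63, 24 x 52 x 52 tall, 102 free between. Band top: flat, 60 along y, 30 wide along x, z = 120 to 130, sloping down to uprights at y = +-63
- phones_red_band (a point): middle of the underside of the flat top of the red headphones' band (z = 120 over their origin)
- phones_blue: compact blue headphones standing on their cups, rigid arched band; may be absent; 0.18 kg. Origin: ground midway between the cups; z up, y from cup to cup, x across the band. 150 (y) x 52 (x) x 130 tall. Cups at y = +-63, 24 x 52 x 52 tall, 102 free between. Band top: flat, 60 along y, 30 wide along x, z = 120 to 130, sloping down to uprights at y = +-63
- phones_blue_band (a point): middle of the underside of the flat top of the blue headphones' band (z = 120 over their origin)
- phones_yellow: compact yellow headphones standing on their cups, rigid arched band; may be absent; 0.18 kg. Origin: ground midway between the cups; z up, y from cup to cup, x across the band. 150 (y) x 52 (x) x 130 tall. Cups at y = +-63, 24 x 52 x 52 tall, 102 free between. Band top: flat, 60 along y, 30 wide along x, z = 120 to 130, sloping down to uprights at y = +-63
- phones_yellow_band (a point): middle of the underside of the flat top of the yellow headphones' band (z = 120 over their origin)
- phones_white: compact white headphones standing on their cups, rigid arched band; may be absent; 0.18 kg. Origin: ground midway between the cups; z up, y from cup to cup, x across the band. 150 (y) x 52 (x) x 130 tall. Cups at y = +-63, 24 x 52 x 52 tall, 102 free between. Band top: flat, 60 along y, 30 wide along x, z = 120 to 130, sloping down to uprights at y = +-63
- phones_white_band (a point): middle of the underside of the flat top of the white headphones' band (z = 120 over their origin)
- rail: black metal hook rail fixed on the ledge: a horizontal round bar, 16 in diameter, along its own y, on two posts at y = +-205 with feet 70 x 50 x 12; the bar is free between the posts. A loosely swinging hook hangs outside the posts at y = +242. Origin: on the ledge under the middle of the bar
- rail_bar (a point): top of the bar at the middle of its length, 145 over the ledge; y along the bar, x across it
- remote: white plastic remote control lying flat, buttons up, 150 long (x) x 46 wide (y) x 22 thick (z); the nose with the black window that sends the signal is the +x end, nearest the grey display. Origin: middle of its underside. 0.13 kg
- remote_nose (a point): middle of the remote's nose, 75 ahead of its origin and 11 up; the remote points along its +x
- stand: green hard silicone phone stand, fixed: a flat slab 200 (x) x 84 (y) x 12 tall with a raised lip 10 thick and 14 higher at each end of its length; 180 free between the lips, long sides open. Origin: middle of its underside
- stand_top (a point): middle of the stand's flat top, 12 over the ledge; x along its length
- aircon_eye (a point): the air conditioner's receiver eye: centre of a black dome, 40 in diameter, on a blue collar, on the flat top of the tall white portable air conditioner that stands on the floor beyond the far edge of the ledge; 195 above the ledge, 25 above the machine's top
- fan_eye (a point): the fan's receiver eye: centre of a black dome, 40 in diameter, on a blue collar, on top of the slim white tower fan that stands on the floor beyond the right-hand edge of the ledge; 195 above the ledge, 25 above the fan's top
- flashlight: small aluminium flashlight lying down, 130 long, 32 thick; origin under its middle
- candle: candle jar with dark wooden lid, 72 in diameter, 85 tall; origin under its middle
- mug: blue mug, 80 in diameter, 95 tall, handle at +y; origin under its middle
- plant: plant in a terracotta pot, pot 124 in diameter and 90 tall, leaves to 170; origin under its middle
- tissues: yellow tissue box, 120 x 220 x 85; origin under its middle

How it is judged:
By the outcome, as a careful person would: the job done as asked, in the order asked, and still so for the second after the job is handed in, with the robot touching nothing.
Of phones_red, phones_blue, phones_yellow, phones_white only 3 to 4 are there at a start; the rules pass over those that are not, and their reading is None.
At some moment in a run one of remote, phones_red, phones_blue, phones_yellow, phones_white may be knocked a few centimetres aside while the robot is not near it.
It also fails if it takes over 208 s, if anything falls off the work surface, if the arm or the gripper's body presses on something with over 40 N, if the wrist force passes 120 N, or if a joint passes its speed limit or range.

## Robot

A 6-joint arm with a two-finger parallel gripper is mounted at the origin on the work surface. World frame = base frame: x ahead of the robot, y to its left, z up, the work surface at z = 0. Lengths are in m, angles in rad, forces in N, time in s.
With the tool pointing down it reaches from about 0.275 to 1 m from the base axis. Payload 8.4 kg.
Tool frame: the origin (TCP) lies on the centre line of the jaws, within the pads' length; the fingertips stand 17 mm ahead of it and the grasp point (between the pads) lies 2 mm behind it (bot.tcp_to_tips is the z of the fingertips in the tool frame, in m); z points along the fingers, y is the line along which they close (so a half turn about z gives the same grasp; the last joint's range is limited). The gripper opens to 85 mm and grips with 20 to 120 N. Pads are 22 mm wide; open, the fingers measure 114 mm over their backs; the gripper's body (76 mm by 85 mm) begins 54 mm behind the grasp point. The pads swing forward as they close: fully open they stand 13 mm farther back than shut.
Start: joints at [1.33, 0.353, 1.633, -0, 1.155, -0.002], TCP at [0.148, 0.607, 0.248] pointing down, gripper open.
Joint ranges: [-2.63, 2.63], [-0.92, 2.1], [0.06, 2.66], [-1.3, 4.44], [0, 2.69], [-3.02, 3.02]. Speed limits (rad/s): [2.22, 2.22, 2.79, 3.14, 3.14, 3.14].

## Interface

Orientations are given as a unit quaternion [x, y, z, w].
In Python, from workcell import bot, hand, kinematics, get_obs, vision, hand_in gives the robot as it stands. The module is installed in compiled form; this text tells all that it offers. Calls block until the motion is done:
- bot.reach(position, orientation): joint-space move of the TCP to a pose.
- bot.servo_line(position, ori=None, velocity=0.15): straight line of the TCP; ori=None keeps the orientation; velocity is the mean speed in m/s.
- bot.goto_joints(angles): joint-space move.
- hand.move_gripper(opening, strength=None): finger opening in m; strength is the grip in N (None keeps the last); returns when the fingers have stopped.
- bot.dwell(seconds).
- kinematics.solve_ik(position, orientation): joint angles nearest the present ones, or None.
- get_obs(): the state.
- vision.read_camera(name): name is "scene" or "top" or "wrist"; returns a dict with "frame" (384x512x3 uint8, red, green, blue), "intrinsics" (3x3 intrinsics, pixels), "view" (4x4, takes a point from world to camera coordinates). Camera axes: x right, y down, z forward; pixel columns grow to the right and rows downward; lengths in m; the calibration is good to about 2 mm. A picture is of the moment at which its call begins. There is no depth.
A pose or a line that the arm cannot do raises bot.IKError and nothing moves.
- hand_in(): hands the job in; it is judged then, once.
The state is a dict: "time_s": time; "joint_pos": joint angles; "joint_vel": joint speeds; "joint_efforts": joint torques, N m; "position": TCP position; "orientation": TCP orientation; "wrist_force": force on the tool from outside, world axes, zero at the start; "ft_torque": the same for the moment, N m; "gripper_width": finger opening in m; "grip_force": force on a finger pad.
Only numpy, scipy, OpenCV 4.12 (cv2) and the standard library are available. Lean on these libraries where they do the work, as an engineer would, in place of code of your own. Each camera call takes 0.05 s, during which the arm holds its last target. There are 200 camera calls.

## Working session

There is one attempt and no reset: what is moved stays moved. The work goes in short steps, each a Python script; the robot and the scene stay as the last script left them, time stands still between calls to the robot, and variables do not carry over. Pictures are saved under pics/ and viewed, at most 14 in all, crops included, and the job is handed in when it is done.

```bash
mkdir -p pics
python3 - <<'E'
from workcell import *
import cv2,numpy as np
for n in("scene","top"):
    c=vision.read_camera(n); cv2.imwrite(f"pics/{n}0.png",cv2.resize(c["frame"][:,:,::-1],(800,600),interpolation=cv2.INTER_CUBIC))
    cv2.imwrite(f"raw_{n}.png",c["frame"][:,:,::-1]); np.savez(f"{n}.npz",K=c["intrinsics"],V=c["view"])
    print(n,c["intrinsics"].round(1).tolist(),c["view"].round(4).tolist())
print(get_obs())
E
```

```text
scene [[426.9, 0.0, 252.9], [0.0, 426.9, 196.1], [0.0, 0.0, 1.0]] [[0.7011, 0.7129, -0.0173, -0.3699], [0.5334, -0.5403, -0.6508, -0.1701], [-0.4733, 0.447, -0.759, 1.8365], [0.0, 0.0, 0.0, 1.0]]
top [[385.8, 0.0, 255.0], [0.0, 385.8, 200.1], [0.0, 0.0, 1.0]] [[-0.0198, -0.9998, -0.0011, 0.0123], [-0.9782, 0.0196, -0.2068, 0.5302], [0.2068, -0.003, -0.9784, 1.6247], [0.0, 0.0, 0.0, 1.0]]
{'time_s': 0.1, 'joint_pos': array([ 1.32962223e+00,  3.53555444e-01,  1.63401893e+00, -1.45244739e-06,
        1.15522133e+00, -2.40529582e-03]), 'joint_vel': array([ 0.00132075, -0.00192492, -0.00210973, -0.00146988, -0.0002052 ,
        0.00128784]), 'joint_efforts': array([-7.69996386e-04, -6.06351686e+01, -3.42822254e+01, -5.51680557e-05,
        3.82612663e-03, -4.06004813e-05]), 'position': array([0.14772744, 0.60689057, 0.24766887]), 'orientation': array([ 1.19100699e-01,  9.92881998e-01, -5.97148706e-04, -7.24190923e-05]), 'wrist_force': array([-0.51254143,  0.2274268 , -0.75303776]), 'ft_torque': array([-0.00594036,  0.02520029, -0.03892435]), 'grip_force': 0.0, 'gripper_width': 0.0855201915844028}
```

View pics/scene0.png

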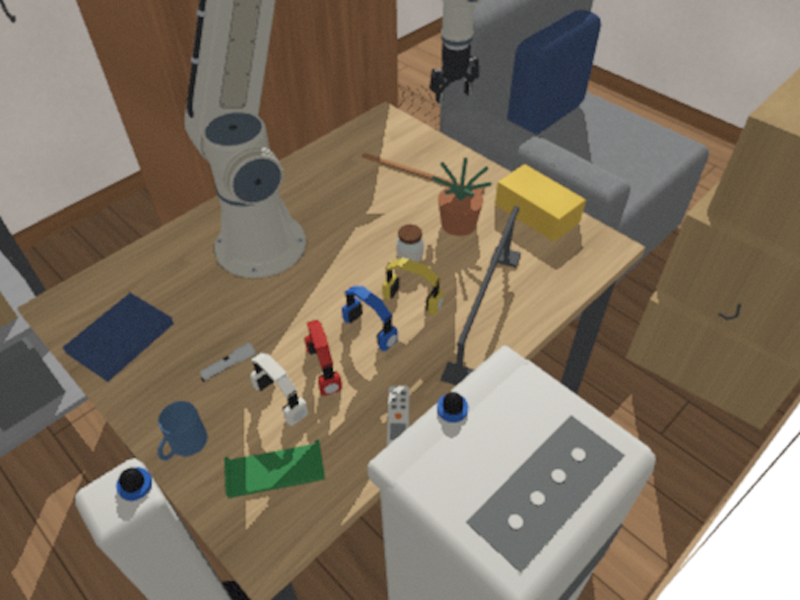

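View pics/top0.png

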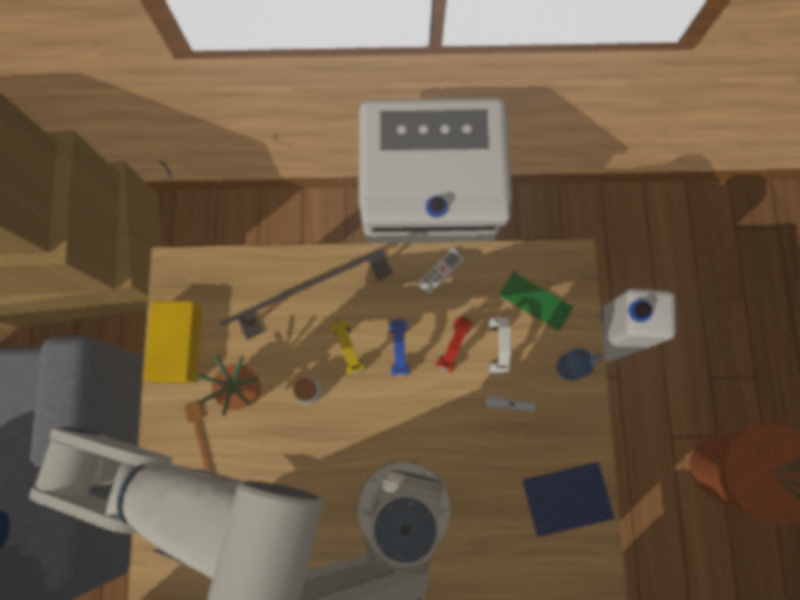

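All four headphones are present. At 800x600 in the top view, the bands are near (348,346), (400,348), (455,345) and (499,345). The remote is at (441,270) with its display end upper right, the stand at (536,301), the rail feet at (250,325) and (379,265), and the eyes at (437,206) and (641,310).

```bash
cat > h.py <<'E'
from workcell import bot,hand,kinematics,get_obs,vision,hand_in
import numpy as np,cv2
from scipy.spatial.transform import Rotation as R
def cam(n):
    c=vision.read_camera(n); return c["frame"],np.array(c["intrinsics"]),np.array(c["view"])
def ray(K,V,uv,z):
    uv=np.atleast_2d(uv).astype(float); d=np.c_[uv,np.ones(len(uv))]@np.linalg.inv(K).T@V[:3,:3]
    o=-V[:3,:3].T@V[:3,3]; return o+d*((z-o[2])/d[:,2])[:,None]
def proj(K,V,P):
    p=(np.atleast_2d(P)@V[:3,:3].T+V[:3,3])@K.T; return p[:,:2]/p[:,2:]
def down(a):  # tool down, tool y (closing line) along world angle a
    y=np.array([np.cos(a),np.sin(a),0]); z=np.array([0,0,-1.]); return R.from_matrix(np.c_[np.cross(y,z),y,z]).as_quat()
E
python3 - <<'E'
from h import *
t=np.load("top.npz");K,V=t["K"],t["V"]
def P(z,*uv): return ray(K,V,(np.array(uv)+.5)/1.5625-.5,z).round(3)[:,:2].tolist()
for n,z,uv in [("yel",.1,[(342,322),(355,370)]),("blu",.1,[(398,322),(401,373)]),("red",.1,[(463,322),(447,367)]),("whi",.1,[(498,320),(500,370)]),("rem",.022,[(425,288),(456,254)]),("stand",.02,[(536,301),(507,283),(563,318)]),("feet",.012,[(252,327),(380,267)]),("bar",.145,[(225,323),(385,252)]),("eye",.195,[(437,206),(641,310)]),("edge",0,[(152,248),(595,240)])]: print(n,P(z,*uv))
o=get_obs();f,K,V=cam("wrist")
T=np.eye(4);T[:3,:3]=R.from_quat(o["orientation"]).as_matrix();T[:3,3]=o["position"]
print("cam in tool",(np.linalg.inv(T)@np.linalg.inv(V)).round(3).tolist(),K.round(1).tolist(),bot.tcp_to_tips)
E
```

```text
yel [[0.499, 0.156], [0.368, 0.121]]
blu [[0.496, 0.004], [0.358, -0.001]]
red [[0.493, -0.171], [0.371, -0.124]]
whi [[0.496, -0.266], [0.361, -0.264]]
rem [[0.609, -0.075], [0.709, -0.168]]
stand [[0.565, -0.391], [0.62, -0.312], [0.514, -0.465]]
feet [[0.507, 0.42], [0.677, 0.053]]
bar [[0.494, 0.459], [0.68, 0.036]]
eye [[0.789, -0.105], [0.496, -0.616]]
edge [[0.753, 0.725], [0.751, -0.583]]
cam in tool [[-0.001, -0.953, -0.304, 0.077], [1.0, -0.001, -0.001, -0.0], [0.0, -0.304, 0.953, -0.126], [0.0, 0.0, 0.0, 1.0]] [[346.3, 0.0, 253.3], [0.0, 346.3, 195.4], [0.0, 0.0, 1.0]] 0.017
```

Run:
```python
from h import *
q=down(np.pi/2)
for i,p in enumerate([(.5,.24,.45),(.45,-.06,.45),(.55,-.26,.45)]):
    try: bot.reach(p,q)
    except bot.IKError as e: print(p,e); continue
    bot.dwell(.3); f,K,V=cam("wrist"); cv2.imwrite(f"raw_w{i}.png",f[:,:,::-1]); np.savez(f"w{i}.npz",K=K,V=V)
    cv2.imwrite(f"pics/w{i}.png",cv2.resize(f[:,:,::-1],(800,600),interpolation=cv2.INTER_CUBIC)); print(i,get_obs()["joint_pos"].round(2),get_obs()["time_s"])
```

```text
0 [ 0.45  0.11  1.51 -0.    1.52 -1.13] 2.475
1 [-0.13 -0.06  1.69  0.    1.52 -1.71] 3.9917
2 [-0.44  0.2   1.4   0.    1.54 -2.01] 5.2333
```

View pics/w0.png

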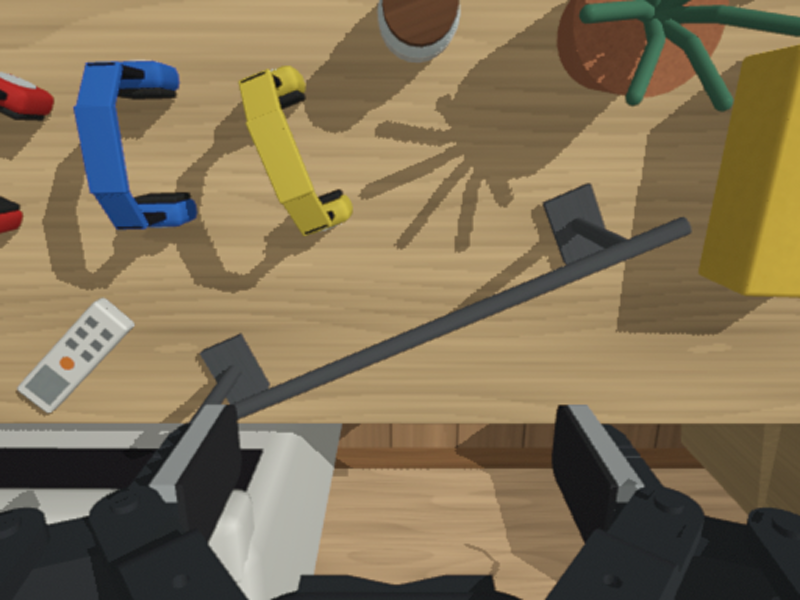

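View pics/w1.png

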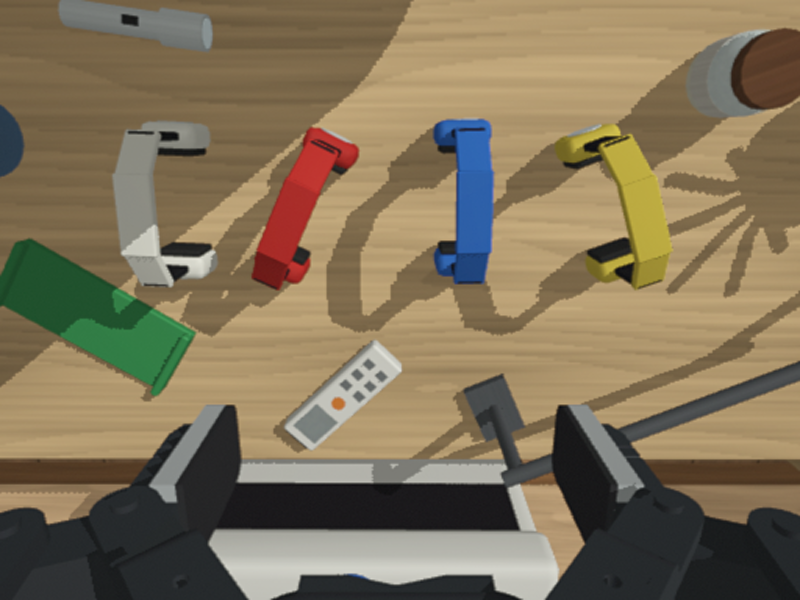

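View pics/w2.png

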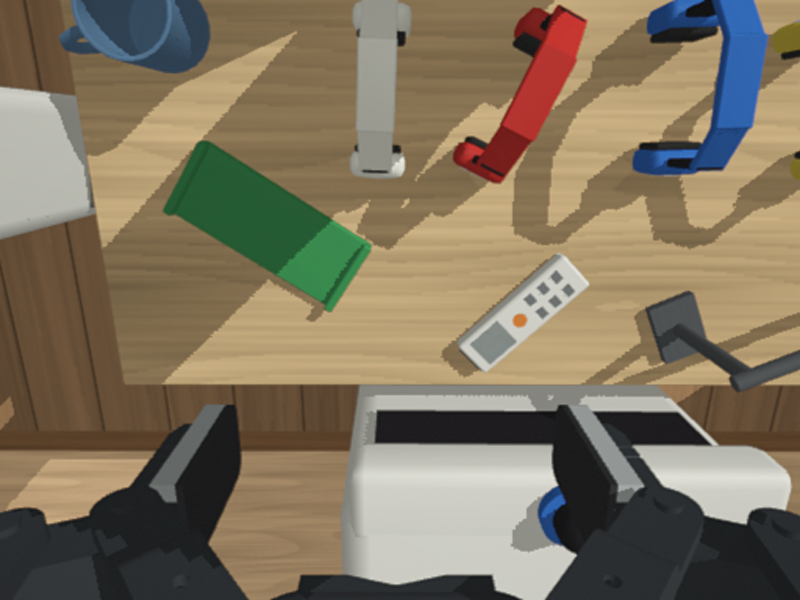

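W0–w2 show all the objects clearly: blue band at about (474,210) in w1, remote display end at (312,425) in w1 and stand at (268,228) in w2. The hook end of the bar is at (688,226) in w0. Next I'll fit the known shapes to the silhouettes.

```bash
cat > fit.py <<'E'
from h import *
from scipy.optimize import minimize
def box(x0,x1,y0,y1,z0,z1): return np.array([(x,y,z) for x in(x0,x1) for y in(y0,y1) for z in(z0,z1)])
PH=[box(-.015,.015,-.03,.03,.12,.13)]
for s in(1,-1):
    PH+=[np.array([(x,s*y,z) for x in(-.015,.015) for y,z in((.03,.13),(.03,.12),(.07,.095),(.056,.095))]),
         box(-.026,.026,min(s*.060,s*.075),max(s*.060,s*.075),.0,.052)]
MOD=dict(remote=[box(-.075,.075,-.023,.023,0,.022)],stand=[box(-.1,.1,-.042,.042,0,.012),box(-.1,-.09,-.042,.042,0,.026),box(.09,.1,-.042,.042,0,.026)])
for c in("red","blue","yellow","white"): MOD[c]=PH
def mask(f,n):
    h,s,v=cv2.split(cv2.cvtColor(f,cv2.COLOR_RGB2HSV).astype(int)) 
    m={"red":((h<6)|(h>172))&(s>150),"blue":(abs(h-109)<9)&(s>130),"yellow":(abs(h-27)<5)&(s>140),"white":(s<45)&(v>85),
       "remote":((s<50)&(v>95)),"stand":(abs(h-65)<20)&(s>100)}[n].astype(np.uint8)
    return cv2.morphologyEx(m,cv2.MORPH_CLOSE if n in("remote",) else cv2.MORPH_OPEN,np.ones((7,7) if n=="remote" else (2,2),np.uint8))
def pose(p,P): 
    c,s=np.cos(p[2]),np.sin(p[2]); return P@np.array([[c,s,0],[-s,c,0],[0,0,1]])+[p[0],p[1],0]
S=4
def render(K,V,n,p,shape):
    m=np.zeros((shape[0]*S,shape[1]*S),np.uint8)
    for P in MOD[n]:
        uv=(proj(K,V,pose(p,P))+.5)*S-.5; cv2.fillConvexPoly(m,cv2.convexHull((uv*16).round().astype(np.int32)),1,shift=4)
    return m
def fit(f,K,V,n,p0,rad=.1):
    m=mask(f,n); sel=np.zeros_like(m); c=proj(K,V,[[p0[0],p0[1],.06]])[0]
    d=np.linalg.norm(proj(K,V,[[p0[0],p0[1]+rad,.06]])[0]-c); cv2.circle(sel,tuple(int(a) for a in c),int(d),1,-1)
    m=cv2.resize(m*sel,None,fx=S,fy=S,interpolation=cv2.INTER_NEAREST)
    def cost(q):
        r=render(K,V,n,q*[.01,.01,.1],f.shape[:2]); return 1-np.count_nonzero(r&m)/max(1,np.count_nonzero(r|m))
    q=np.array(p0)/[.01,.01,.1]
    for st in(1.,.3):
        r=minimize(cost,q,method="Nelder-Mead",options=dict(initial_simplex=q+np.vstack([np.zeros(3),np.eye(3)*st]),xatol=.01,fatol=1e-4)); q=r.x
    return q*[.01,.01,.1],1-r.fun
E
python3 - <<'E'
from fit import *
init=dict(yellow=(.433,.139,.26),blue=(.427,.001,.03),red=(.432,-.147,-.37),white=(.428,-.265,.0),remote=(.659,-.12,-.75),stand=(.567,-.39,.96))
for w in("top","w1","w2"):
    f=cv2.imread(f"raw_{w}.png")[:,:,::-1];t=np.load(w+".npz"); vis=f[:,:,::-1].copy()
    for n in init:
        p,i=fit(f,t["K"],t["V"],n,init[n],.11 if n=="stand" else .095); print(w,n,p.round(4),round(i,3))
        cs,_=cv2.findContours(cv2.resize(render(t["K"],t["V"],n,p,f.shape[:2]),(512,384)),0,1); cv2.drawContours(vis,cs,-1,(255,0,255),1)
    if w=="w1":cv2.imwrite("pics/fit1.png",vis)
t=np.load("w0.npz")
P=lambda z,*uv: ray(t["K"],t["V"],(np.array(uv)+.5)/1.5625-.5,z).round(4)[:,:2].tolist()
print("feet",P(.012,(545,203),(589,184),(202,353),(241,336)),"bar c",P(.137,(686,227),(475,312),(330,370),(245,405)))
for w in("top","scene"):
    f=cv2.imread(f"raw_{w}.png");t=np.load(w+".npz")
    for a in(((437,206),(641,310)) if w=="top" else ((453,405),(132,483))):
        a=np.array(a)/1.5625; y,x=int(a[1]),int(a[0]); s=f[y-14:y+15,x-14:x+15]
        h,sa,v=cv2.split(cv2.cvtColor(s,cv2.COLOR_BGR2HSV)); dark=((v<60)).astype(np.uint8)
        n,l,st,ce=cv2.connectedComponentsWithStats(dark); k=1+np.argmax(st[1:,4]); c=ce[k]+[x-14,y-14]
        print(w,c.round(2),st[k].tolist(),ray(t["K"],t["V"],c,.195).round(4).tolist())
E
```

```text
top yellow [0.3388 0.1524 0.9882] 0.179
top blue [ 0.3758 -0.0015  1.3869] 0.256
top red [ 0.3845 -0.1369 -0.0093] 0.139
top white [ 0.4326 -0.2789 -1.6169] 0.781
top remote [ 0.6659 -0.1238 -0.76  ] 0.707
top stand [ 0.5675 -0.3937  0.9788] 0.815
w1 yellow [0.4458 0.1498 1.9118] 0.798
w1 blue [0.4375 0.0048 1.6067] 0.856
w1 red [ 0.4466 -0.15    1.12  ] 0.863
w1 white [ 0.4387 -0.2741 -1.6255] 0.809
w1 remote [ 0.6627 -0.1227 -0.7914] 0.594
w1 stand [ 0.5686 -0.395   0.9984] 0.909
w2 yellow [0.433 0.139 0.26 ] 0.0
w2 blue [ 0.4233 -0.0085  0.1784] 0.154
w2 red [ 0.4448 -0.1496 -2.0453] 0.846
w2 white [ 0.439  -0.2741  1.5301] 0.926
w2 remote [ 0.6618 -0.1229 -0.8025] 0.647
w2 stand [ 0.5704 -0.3899  0.9968] 0.952
feet [[0.4912, 0.3931], [0.472, 0.4364], [0.6582, 0.0213], [0.6377, 0.067]] bar c [[0.4952, 0.4753], [0.568, 0.3071], [0.6221, 0.1813], [0.6566, 0.1031]]
top [279.49 130.44] [11, 10, 7, 8, 39] [[0.7939, -0.1052, 0.195]]
top [411.19 197.44] [11, 9, 10, 9, 64] [[0.4994, -0.6211, 0.195]]
scene [289.51 258.06] [9, 7, 12, 13, 136] [[0.7943, -0.1056, 0.195]]
scene [ 83.77 307.03] [7, 5, 15, 15, 177] [[0.5, -0.6209, 0.195]]
```

View pics/fit1.png

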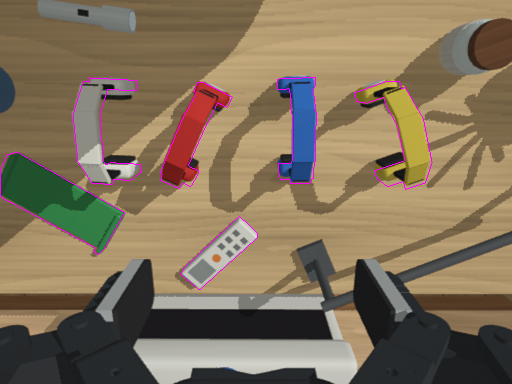

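The fits are tight: the red, white, remote and stand poses agree to about 2 mm between views (the stand to 5 mm), and the eyes agree to 1 mm between the top and scene views. I'll hang the yellow pair first, as a trial.

```bash
cat > job.py <<'E'
from fit import *
MID=np.array([.5963,.243]);RA=1.982;U=np.array([np.cos(RA),np.sin(RA)])
def wrap(a): return (a+np.pi/2)%np.pi-np.pi/2
def refine(n,g,rad=.095):
    f,K,V=cam("wrist"); return fit(f,K,V,n,g,rad)
def jbest(p,a):  # choose the half turn with q6 away from its limits
    best=None
    for k in(0,np.pi):
        j=kinematics.solve_ik(p,down(a+k))
        if j is not None and (best is None or abs(j[5])<abs(best[0][5])): best=(j,a+k)
    return best
def force(): return np.mean([get_obs()["wrist_force"] if bot.dwell(.02) is None else 0 for _ in range(3)],0)
def hang(n,g,s,TZ=.137):
    # look from beside
    a=g[2]; a=np.pi/2+wrap(a-np.pi/2)
    bot.reach((g[0]+.02,g[1],.33),down(np.pi/2)); bot.dwell(.2)
    p,i=refine(n,(g[0],g[1],a)); print(n,"fit",p.round(4),round(i,3))
    if i<.7: print("bad fit"); return False
    a=np.pi/2+wrap(p[2]-np.pi/2); hand.move_gripper(.06,40)
    bot.reach((p[0],p[1],.2),down(a)); bot.servo_line((p[0],p[1],TZ),velocity=.1)
    hand.move_gripper(.0,50); o=get_obs(); print("w",o["gripper_width"].round(4),o["grip_force"].round(1),o["time_s"])
    bot.servo_line((p[0],p[1],.33),velocity=.15)
    t=MID+s*U; ta=a+wrap(RA-a)
    bot.servo_line((t[0],t[1],.33),down(ta),velocity=.2)
    bot.dwell(.3); f0=force()
    bot.servo_line((t[0],t[1],TZ+.03),velocity=.12)
    z=TZ+.030
    while z>TZ+.02:
        z-=.001; bot.servo_line((t[0],t[1],z),velocity=.02); df=force()-f0
        if df[2]>1.2: break
    print("contact z",round(z,4),df.round(2),get_obs()["gripper_width"].round(4))
    return z
def release(s):
    t=MID+s*U; hand.move_gripper(.05); bot.dwell(.2)
    z=get_obs()["position"][2]; bot.servo_line((t[0],t[1],z+.08),velocity=.12)
    o=get_obs(); print("t",o["time_s"])
E
python3 - <<'E'
from job import *
hang("yellow",(.4458,.1498,1.9118),.135)
f=cam("scene")[0]; cv2.imwrite("pics/s1.png",cv2.resize(f[90:220,220:420,::-1],(800,520),interpolation=cv2.INTER_CUBIC))
E
```

```text
yellow fit [0.4425 0.1481 1.9211] 0.909Traceback (most recent call last):
  File "<stdin>", line 2, in <module>
  File "job.py", line 21, in hang
    hand.move_gripper(.0,50); o=get_obs(); print("w",o["gripper_width"].round(4),o["grip_force"].round(1),o["time_s"])
                                                     ^^^^^^^^^^^^^^^^^^^^^^^^
AttributeError: 'float' object has no attribute 'round'
```

```bash
python3 - <<'E'
s=open("job.py").read()
s=s.replace('o["gripper_width"].round(4),o["grip_force"].round(1)','round(o["gripper_width"],4),o["grip_force"]').replace('get_obs()["gripper_width"].round(4)','round(get_obs()["gripper_width"],4)')
s=s.replace('    bot.servo_line((p[0],p[1],.33),velocity=.15)\n','    return carry(p,a,s,TZ)\ndef carry(p,a,s,TZ=.137):\n    bot.servo_line((p[0],p[1],.33),velocity=.15)\n')
open("job.py","w").write(s)
E
python3 - <<'E'
from job import *
o=get_obs(); print(o["gripper_width"],o["grip_force"],o["position"],o["time_s"])
carry((.4425,.1481),1.9211,.135)
f=cam("scene")[0]; cv2.imwrite("pics/s1.png",cv2.resize(f[90:220,220:420,::-1],(800,520),interpolation=cv2.INTER_CUBIC))
print(get_obs()["time_s"])
E
```

```text
0.028182582794395578 49.6530818939209 [0.44293614 0.14822519 0.13786297] 9.2167Traceback (most recent call last):
  File "<stdin>", line 3, in <module>
  File "job.py", line 32, in carry
    if df[2]>1.2: break
       ~~^^^
IndexError: invalid index to scalar variable.
```

```bash
python3 - <<'E'
s=open("job.py").read()
i=s.index("def force"); j=s.index("def hang")
s=s[:i]+'''def force():
    a=[]
    for _ in range(3): bot.dwell(.02); a.append(np.array(get_obs()["wrist_force"]))
    return np.mean(a,0)
def lower(t,TZ,f0):
    z=TZ+.030
    while z>TZ+.02:
        z-=.001; bot.servo_line((t[0],t[1],z),velocity=.02); df=force()-f0
        if df[2]>1.2: break
    print("contact z",round(z,4),df.round(2),round(get_obs()["gripper_width"],4))
    return z
'''+s[j:]
i=s.index("    z=TZ+.030",s.index("def carry")); j=s.index("def release")
s=s[:i]+"    return lower(t,TZ,f0)\n"+s[j:]
open("job.py","w").write(s)
E
python3 - <<'E'
from job import *
f0=force(); print(f0)
lower(MID+.135*U,.137,f0)
f=cam("scene")[0]; cv2.imwrite("pics/s1.png",cv2.resize(f[90:220,220:420,::-1],(800,520),interpolation=cv2.INTER_CUBIC))
print(get_obs()["time_s"])
E
```

```text
[ 0.24092298  0.18441552 -1.96508968]
contact z 0.162 [-2.35 -2.18  8.06] 0.0285
15.7583
```

View pics/s1.png

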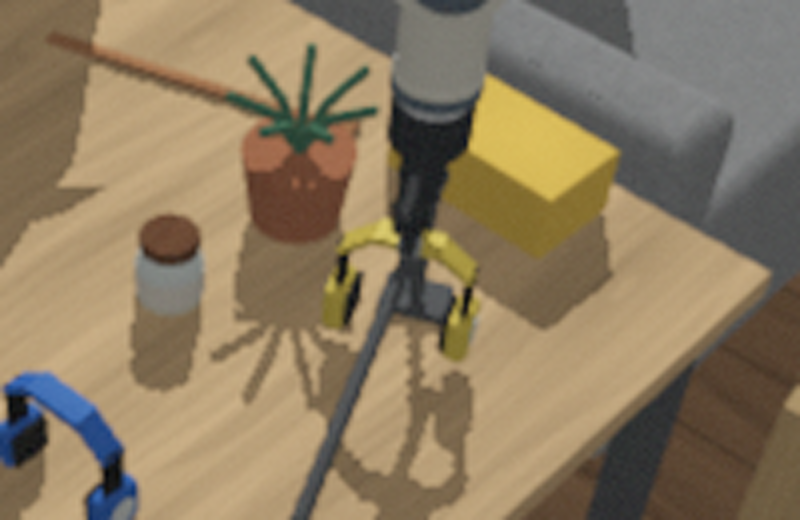

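The yellow pair sits astride the bar between the posts, with the bar under the middle of the band. Contact came at exactly the predicted height, so I'll release it and do the rest.

Run:
```python
from job import *
release(.135)
for n,g,s in(("blue",(.4375,.0048,1.6067),.045),("red",(.4466,-.15,1.12),-.045),("white",(.4390,-.2741,1.53),-.135)):
    if not hang(n,g,s): break
    release(s)
bot.reach((.45,-.15,.45),down(np.pi/2))
for n,c in(("scene",(90,260,140,420)),("top",None)):
    f=cam(n)[0]; 
    if c: f=f[c[0]:c[1],c[2]:c[3]]
    cv2.imwrite(f"pics/{n}2.png",cv2.resize(f[:,:,::-1],(800,480 if c else 600),interpolation=cv2.INTER_CUBIC))
print(get_obs()["time_s"])
```

```text
t 17.1167
blue fit [0.4372 0.0054 1.5961] 0.889
w 0.0285 49.25954461097717 20.8083
contact z 0.162 [-2.74 -1.04  7.7 ] 0.0287
t 28.675
red fit [ 0.4449 -0.1502  1.134 ] 0.893
w 0.0287 49.3560129404068 32.625
contact z 0.162 [-2.03 -0.45  6.95] 0.0281
t 40.875
white fit [ 0.4391 -0.2744  1.5348] 0.909
w 0.0286 49.818522334098816 44.9917
contact z 0.162 [-2.16 -0.54  6.95] 0.0284
t 53.525
55.0917
```

View pics/scene2.png

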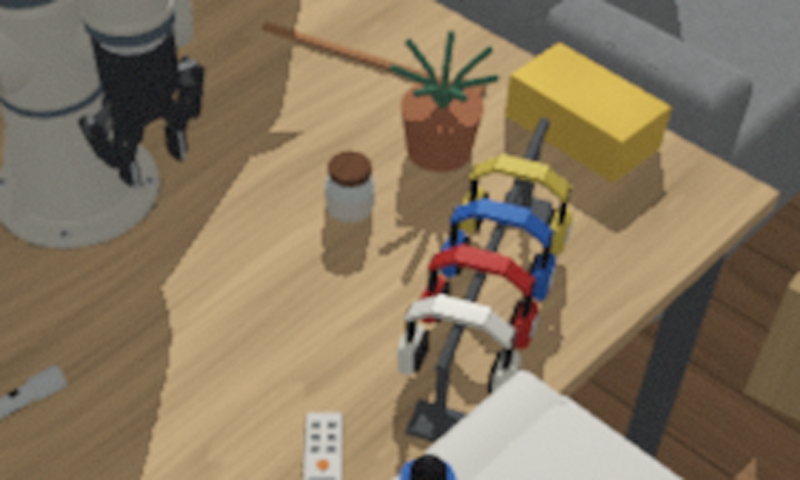

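View pics/top2.png

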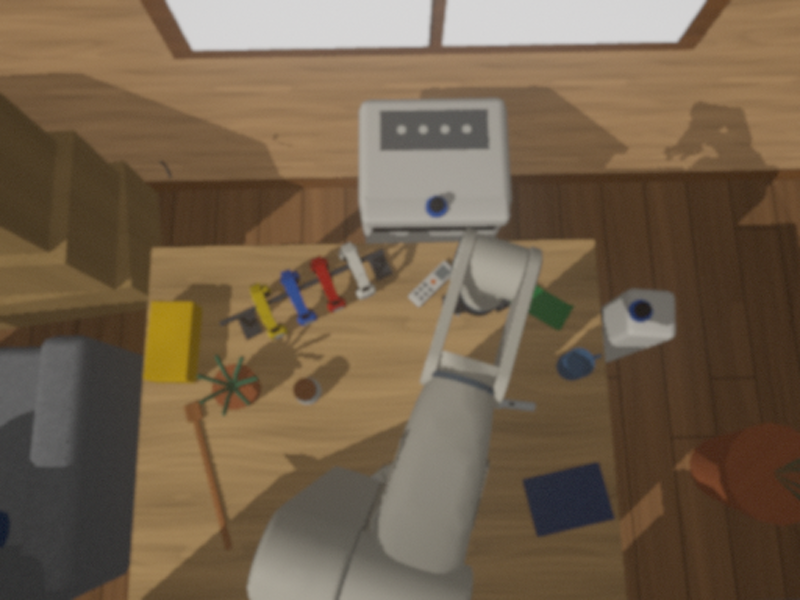

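All four pairs hang astride the bar between its posts, with cups on both sides. The remote has been knocked from about (441,270) to (430,283) in the top view, with its nose still to the upper right, so I'll re-measure it and the stand.

```bash
cat >> job.py <<'E'
_mask=mask
def rmask(f,n):
    if n!="remote": return _mask(f,n)
    m=_mask(f,n); cs,_=cv2.findContours(m,0,2); o=np.zeros_like(m)
    c=min((c for c in cs if cv2.contourArea(c)>400),key=lambda c:np.linalg.norm(np.mean(c[:,0],0)-CEN)); cv2.fillConvexPoly(o,cv2.convexHull(c),1); return o
import fit as F; F.mask=rmask
CEN=None
E
python3 - <<'E'
import job; from job import *
bot.reach((.56,-.25,.40),down(np.pi/2)); bot.dwell(.3)
f,K,V=cam("wrist"); g=(.628,-.094,-.8); job.CEN=proj(K,V,[[g[0],g[1],.02]])[0]
r=fit(f,K,V,"remote",g,.12); s=fit(f,K,V,"stand",(.5704,-.39,.997),.13); print(r,s)
bot.reach((.54,-.10,.36),down(np.pi/2)); bot.dwell(.3)
f,K,V=cam("wrist"); g=r[0]; job.CEN=proj(K,V,[[g[0],g[1],.02]])[0]
r=fit(f,K,V,"remote",g,.12); print(r)
vis=f[:,:,::-1].copy(); cs,_=cv2.findContours(cv2.resize(F.render(K,V,"remote",r[0],f.shape[:2]),(512,384)),0,1); cv2.drawContours(vis,cs,-1,(255,0,255),1)
cv2.circle(vis,tuple(int(v) for v in proj(K,V,pose(r[0],np.array([[.075,0,.011]])))[0]),3,(0,0,255),1)
cv2.imwrite("pics/rem.png",vis); np.save("rem.npy",r[0]); np.save("stand.npy",s[0])
E
```

```text
(array([ 0.62449052, -0.09391216, -0.80013836]), np.float64(0.9490014913971845)) (array([ 0.57089398, -0.38982514,  0.99323481]), np.float64(0.9521397881152182))
(array([ 0.62375809, -0.09425969, -0.80131059]), np.float64(0.9640593786595026))
```

View pics/rem.png

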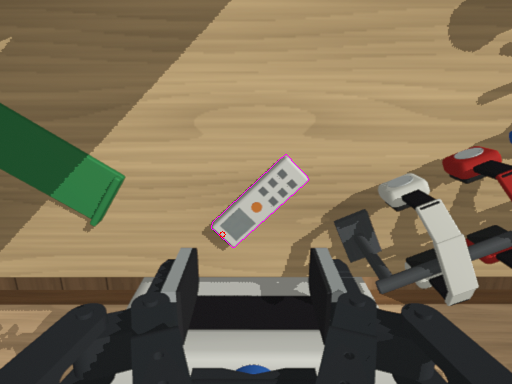

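The fit outlines the remote exactly, with its nose at the display end near (222,234). Now I'll grasp it and point it at the air conditioner.

```bash
cat > rem.py <<'E'
from job import *
H=np.pi/2; GZ=.021
AC=np.array([.794,-.105]); FAN=np.array([.4998,-.621])
def aim(xy,eye):
    xy=np.array(xy); d=eye-xy; psi=np.arctan2(d[1],d[0])
    bot.servo_line((*xy,.195-.011+GZ),down(psi+H),velocity=.15); bot.dwell(.4)
    return psi
E
python3 - <<'E'
from rem import *
p=np.load("rem.npy"); hand.move_gripper(.075,40)
bot.reach((p[0],p[1],.12),down(p[2]+H)); print(get_obs()["joint_pos"].round(2))
bot.servo_line((p[0],p[1],GZ),velocity=.08); print("f",force().round(2))
hand.move_gripper(0,50); o=get_obs(); print(o["gripper_width"],o["grip_force"])
bot.servo_line((p[0],p[1],.205),velocity=.12)
psi=aim((.52,-.15),AC); t0=get_obs()["time_s"]; bot.dwell(3.8)
o=get_obs(); print(psi,t0,o["time_s"],o["position"],o["gripper_width"],o["joint_pos"].round(2))
q=(.52,-.15,psi)
for n,c in(("scene",(150,310,130,370)),("top",(80,240,180,420))):
    f,K,V=cam(n); v=cv2.resize(f[:,:,::-1],None,fx=4,fy=4,interpolation=cv2.INTER_CUBIC)
    P=np.vstack([pose(q,box(-.075,.075,-.023,.023,0,.022))+[0,0,.184],[[*AC,.195],[.52+.075*np.cos(psi),-.15+.075*np.sin(psi),.195]]])
    for uv in proj(K,V,P): cv2.circle(v,tuple(int(a) for a in (uv+.5)*4),3,(255,0,255),1)
    cv2.imwrite(f"pics/aim_{n}.png",cv2.resize(v[c[0]*4:c[1]*4,c[2]*4:c[3]*4],(780,520)))
E
```

```text
[-0.15  0.5   1.72 -0.    0.92 -0.92]
f [-0.19  0.   -0.03]
0.04474916513770751 52.18248903751373
0.1627804165965186 63.5167 67.3167 [ 0.5200017  -0.15002125  0.20499839] 0.04463283587205954 [-0.28  0.27  1.86 -0.    1.01 -2.02]
```

View pics/aim_scene.png

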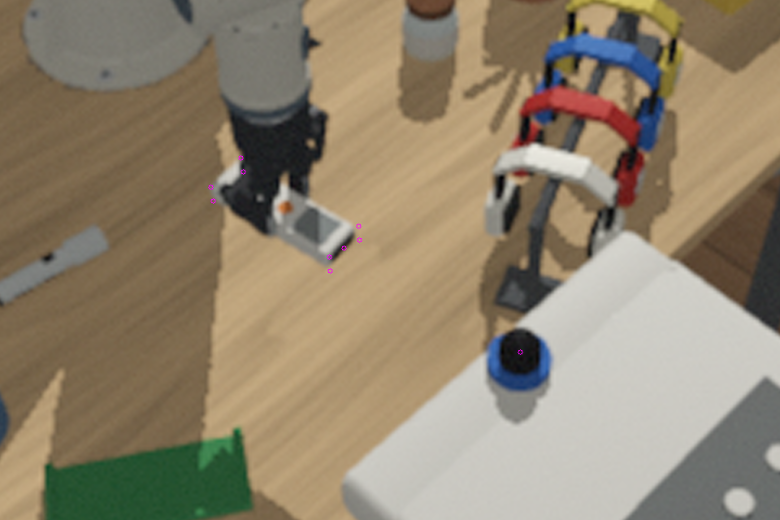

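The remote is level and its nose lies on the predicted corners, (328–355, 228–262) in the crop, facing the dome at (520,352). I held it there for over 3 s. Next are the fan and then the stand.

Run:
```python
from rem import *
psi=aim((.51,-.31),FAN); t0=get_obs()["time_s"]; bot.dwell(3.8); o=get_obs(); print(psi,t0,o["time_s"],o["position"],o["joint_pos"].round(2))
s=np.load("stand.npy"); a=s[2]-np.pi+H
bot.servo_line((s[0],s[1],.15),down(a),velocity=.12); bot.dwell(.3); f0=force()
bot.servo_line((s[0],s[1],GZ+.012+.004),velocity=.08)
z=GZ+.016
while z>GZ+.008:
    z-=.001; bot.servo_line((s[0],s[1],z),velocity=.02); df=force()-f0
    if df[2]>1.2: break
print("contact",z-GZ,df)
hand.move_gripper(.07); bot.dwell(.2); bot.servo_line((s[0],s[1],.15),velocity=.1)
bot.reach((.45,-.30,.40),down(H)); bot.dwell(.3)
f,K,V=cam("wrist"); import job; MOD["remote"]=[b+[0,0,.012] for b in MOD["remote"]]
job.CEN=proj(K,V,[[s[0],s[1],.03]])[0]; r=fit(f,K,V,"remote",(s[0],s[1],s[2]),.12); print(r,fit(f,K,V,"stand",s,.13))
cv2.imwrite("pics/end_w.png",f[:,:,::-1]); 
bot.reach((.3,.3,.4),down(H)); f=cam("scene")[0]
cv2.imwrite("pics/end_s.png",cv2.resize(f[:,:,::-1],(800,600),interpolation=cv2.INTER_CUBIC)); print(get_obs()["time_s"])
```

```text
-1.603582002281462 69.7333 73.5333 [ 0.50998587 -0.31000527  0.20500141] [-0.55  0.35  1.74 -0.    1.05 -0.52]
contact 0.012 [-1.80749008  2.09154505  6.78231473]
(array([ 0.57186175, -0.39016456,  0.99307709]), np.float64(0.9598513011152416)) (array([ 0.57012949, -0.3905478 ,  1.00142084]), np.float64(0.47502681100305233))
84.0917
```

View pics/end_w.png

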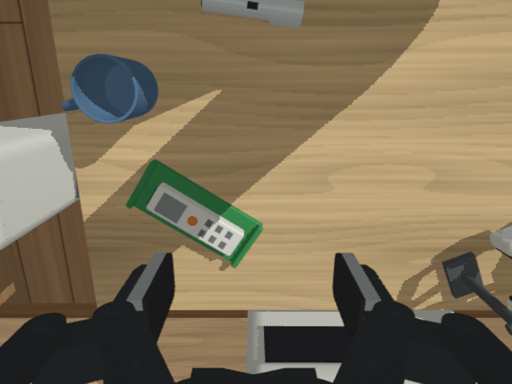

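View pics/end_s.png

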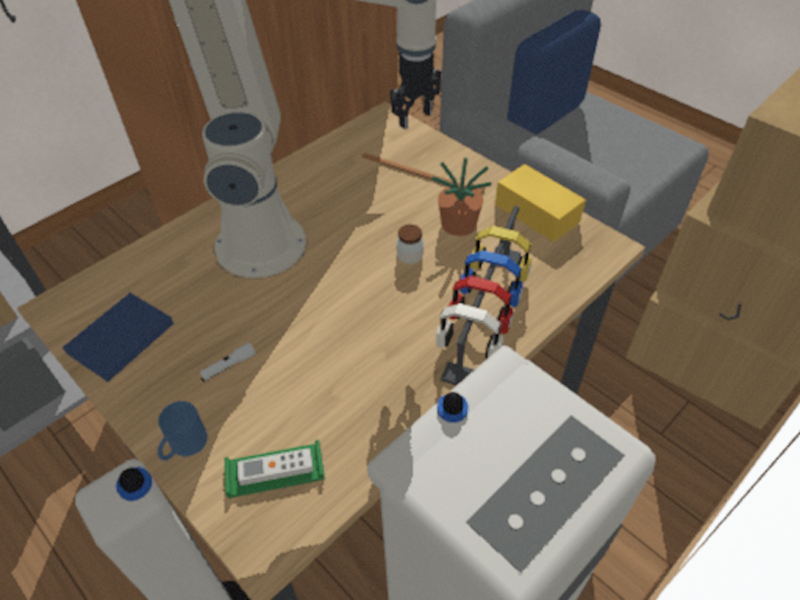

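The remote lies buttons up in the middle of the stand, between its lips (wrist view around (195,220)). In the scene view all four headphones hang on the bar and nothing else has moved.

```bash
python3 -c "from workcell import *; print(hand_in())"
```

```text
the job is handed in; nothing more can be done
None
```

The job is done and handed in at about 84 s of the 208 s allowed: all four headphones hang astride the bar, the remote was held on the air conditioner's eye and then the fan's for over 3 s each, and it lies buttons up in the middle of the green stand.

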